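Switch off the dehumidifier and flip its filter cover open

ROBOT

A 6-joint arm with a two-finger parallel gripper is mounted at the origin on the work surface. World frame = base frame: x ahead of the robot, y to its left, z up, the work surface at z = 0. Lengths are in m, angles in rad, forces in N, time in s.
With the tool pointing down it reaches from about 0.35 to 0.975 m from the base axis. Payload 4.9 kg.
Tool frame: the origin (TCP) lies at the very end of the fingers, on their centre line; the grasp point (between the pads) lies 19 mm behind it (ctrl.grasp_offset is the distance from the TCP to the grasp point, in m); y points along the fingers, z is the direction in which the jaws open and shut, and the axes are right-handed (so a half turn about y gives the same grasp; the last joint's range is limited). The gripper opens to 85 mm and grips with 20 to 120 N. Pads are 22 mm wide; open, the fingers measure 114 mm over their backs; the gripper's body (76 mm by 85 mm) begins 54 mm behind the grasp point. The pads swing forward as they close: fully open they stand 13 mm farther back than shut.
Start: joints at [-1.276, 0.053, 1.613, -0, 1.476, -0.119], TCP at [0.251, -0.572, 0.231] pointing down, gripper open.
Joint ranges: [-3.01, 3.01], [-1.01, 2.22], [0.06, 2.58], [-1.02, 4.17], [0.09, 2.62], [-3.14, 3.14]. Speed limits (rad/s): [2.57, 2.57, 3.14, 3.14, 3.14, 3.14].

INTERFACE

Orientations are given as a rotation vector (axis times angle).
In Python, from station import ctrl, eyes, finish_job, find_in, regions_of, pinpoint gives the robot as it stands.
- The arm moves only by the tool play_rows, never from a script. Its argument "moves" is a list of rows, each an object of numbers: "x", "y", "z": the shift along the world's x, y, z in cm; "turn": the turn about the world's z in degrees; "jaw": the finger opening in cm, from 0 to 8.54. A call has 1 to 8 rows; each row shifts and turns the commanded pose from where the row before left it; what a row does not reach is not made up. A row lasts 1/12 s, in which the tool goes at most 41.7 mm and 7.16 degrees, less where a joint would pass 70% of its speed; a pose out of reach is approached as far as the arm can. A call is refused whole if a number of a shift passes 4.17 or a number of a turn 7.16, either way. A call with a gripper value outside its range is refused whole. The fingers move at their own pace and stop on an object; "squeeze" is the grip in N (left out, the last holds). Time passes only in rows, so rows that do not move let the fingers close. It gives the time, the measured TCP pose, the force and the opening at its end, in the units of the state.
- ctrl.get_obs(): the state, without advancing time (a new reading comes with each control period).
- eyes.get_image(name): name is "scene" or "top" or "wrist"; returns a dict with "img" (420x560x3 uint8, red, green, blue), "camera_matrix" (3x3 intrinsics, pixels), "cam_to_world" (4x4, takes a point from camera to world coordinates). Camera axes: x right, y up, looking along -z (the intrinsics and any distortion apply to the point x, -y, -z); pixel columns grow to the right and rows downward; lengths in m; the calibration is good to about 2 mm. A picture is of the moment at which its call begins. There is no depth.
- finish_job(): hands the job in, once; it reports no verdict.
Trained networks look in the newest picture that a camera, given by its name, has taken for a name from the list of things; names that differ only in an ending like _2 or _b are one class to them, and where a whole thing is asked for, a point or a joint stands for the part that bears it (a point fixed in the world has none). Each returns a list of dicts, best first, with "score" (0 to 1); they miss things now and then, are a little off and sometimes report something else, mostly with a low value. They report only what shows in the picture. A call takes as long as a camera call.
- find_in(camera, query): "point" ([column, row] in pixels, amid what is visible of it).
- regions_of(camera, query): "pixels" (420x560 bool, what is visible of it) and "point" ([column, row] in pixels, amid what is visible of it).
- pinpoint(camera, query): "point" ([column, row] in pixels: a listed point, or the origin of a listed thing).
The state is a dict: "t": time; "q": joint angles; "dq": joint speeds; "effort": joint torques, N m; "tool_pos": TCP position; "tool_rot": TCP orientation; "contact_force": force on the tool from outside, world axes, zero at the start; "wrist_torque": the same for the moment, N m; "opening": finger opening in m.
Only numpy, scipy, OpenCV 4.12 (cv2) and the standard library are available. Lean on these libraries where they do the work, as an engineer would, in place of code of your own. Each camera call takes 0.05 s, during which the arm holds its last target.

TASK

The dehumidifier's filter is due for a wash: with a fingertip press its power rocker over to off, and only then push the filter cover up by its front lip and on past upright, so that it leans back on its stop and stays open by itself. Work with the fingers alone, ease the cover over rather than flinging it, do not shove, tip or lift the dehumidifier, and leave everything else on the shelf where it stands.

Things in the scene. Friction and masses are not known exactly. Their poses are not given: they have to be found in the camera images.
- dehumidifier: cream dehumidifier, loose, 2.4 kg, 140 mm deep (own x, to its rear), 240 wide (y, left seen from the robot), 180 high; origin at the centre of its underside; front (-x) faces the robot. On top: filter cover at y -38 to 118, flat control strip at y -120 to -42, 186 mm up. A rearward push of about 6 N on the raised cover tips it over: do not lean on the open cover
- filter_cover (a joint): angle of the filter cover, a flat 0.14 kg (give or take 25 %) lid 156 mm wide, 137 mm from hinge to lip edge, 6 mm thick, on a light free hinge along its rear edge, opening up and to the rear: 0 shut (level), 1.57 upright, 1.95 leaning back on its stop. Left alone it falls shut from below about 1.5 and falls open from above about 1.6
- cover_hinge (a point): point on the hinge axis of the filter cover, midway across the cover, fixed to the dehumidifier: at (45, 40, 183) mm in its frame; the axis runs along the dehumidifier's y
- cover_lip (a point): middle of the cover's free front edge, moving with it. Shut, it is 137 mm in front of the hinge, 22 mm beyond the dehumidifier's front face, 185 mm above the shelf. The last 22 mm of the cover, over its full 156 mm width, is this overhanging lip, 5 mm thick, curved up slightly, with free air beneath: a fingertip leaning forward fits under it from the front
- power_rocker (a joint): angle of the black power rocker on the control strip: 0 = on (near half raised), 0.44 = off (near half down, far half raised). It is stiff and stays where it is left, so press it fully over to its end; this takes about 2.5 N at the middle of the near half
- rocker_press (a point): middle of the upper face of the rocker's near half (marked with a white ring), where to press down; when on, about (-28, -83, 199) mm in the dehumidifier's frame, and 6 mm lower when off. The rocker is 40 mm long front to back, 22 mm wide, and turns about its middle, 13 mm behind this point; its far half must be free to rise
- storage_box: teal plastic storage box with a sliding lid, shut, 206 x 142 x 102 mm high; origin at the centre of its underside. To be left alone
- coaster: hard silicone coaster, dark grey disc of 96 mm diameter, 6 mm thick; origin at the centre of its underside. It lies in front of the dehumidifier with the tumbler on it. To be left alone
- tumbler: glass tumbler, 72 mm across the rim, 105 mm tall, standing on the coaster; origin at the centre of its underside. To be left alone
- spring_clip: chrome spring clip lying flat, about 75 x 50 x 20 mm; origin at its middle, at shelf height. To be left alone
- detergent: white detergent bottle with a blue cap, 76 mm diameter, 215 mm tall; origin at the centre of its underside. To be left alone
- peg_basket: apricot plastic basket of clothes pegs, 110 x 85 x 65 mm high; origin at the centre of its underside. To be left alone
- scrub_brush: blue scrubbing brush with a bow handle, bristles down, 150 x 55 x 68 mm high; origin at the centre of its underside. To be left alone

How it is judged:
By the outcome, as a careful person would: the job done as asked, in the order asked, and still so for the second after the job is handed in, with the robot touching nothing.
It also fails if it takes over 61 s, if anything falls off the work surface, if the arm or the gripper's body presses on something with over 40 N, if the wrist force passes 120 N, or if a joint passes its speed limit or range.

## Working session

There is one attempt and no reset: what is moved stays moved. The work goes in short steps, Python scripts to look and compute and a tool call to move; the robot and the scene stay as the last step left them, time stands still between calls to the robot, and variables do not carry over. Pictures are saved under pics/ and viewed, and the job is handed in when it is done.

Besides the shell and the picture viewer there is one more tool, called after ">>>" in YAML: its name, and indented under it one key for each argument. play_rows: Moves the arm, as the interface text tells. Its arguments: {"type":"object","properties":{"moves":{"type":"array"},"squeeze":{"type":"number"}},"required":["moves"]}

```bash
ls; mkdir -p pics; cat > h.py <<'E'
import numpy as np, cv2
from station import ctrl, eyes, finish_job, find_in, regions_of, pinpoint
def save(n,f):
    d=eyes.get_image(n); cv2.imwrite('pics/'+f,d['img'][:,:,::-1]); return d
def ray(d,p):
    K=np.array(d['camera_matrix']);T=np.array(d['cam_to_world'])
    v=np.linalg.inv(K)@[p[0],p[1],1]; v=np.array([v[0],-v[1],-v[2]])
    v=T[:3,:3]@v; return T[:3,3],v/np.linalg.norm(v)
def tri(rs):
    A=0;b=0
    for o,v in rs:
        P=np.eye(3)-np.outer(v,v);A=A+P;b=b+P@o
    x=np.linalg.solve(A,b); return x,[np.linalg.norm((np.eye(3)-np.outer(v,v))@(x-o)) for o,v in rs]
def atz(r,z): o,v=r; return o+v*(z-o[2])/v[2]
def proj(d,X):
    K=np.array(d['camera_matrix']);T=np.linalg.inv(np.array(d['cam_to_world']))
    c=T[:3,:3]@X+T[:3,3]; p=K@[c[0],-c[1],-c[2]]; return p[:2]/p[2]
E
python3 - <<'E'
from h import *
np.set_printoptions(precision=4,suppress=True)
D={n:save(n,n+'0.png') for n in('scene','top','wrist')}
for n,d in D.items(): print(n,d['camera_matrix'],d['cam_to_world'],[k for k in d])
print(ctrl.get_obs())
for q in('rocker_press','cover_lip','cover_hinge','dehumidifier','storage_box','coaster','tumbler','spring_clip','detergent','peg_basket','scrub_brush'):
    R=[]
    for n in('scene','top'):
        r=pinpoint(n,q)
        if r: print(q,n,r[0]['point'],r[0]['score']); R.append(ray(D[n],r[0]['point']))
    if len(R)==2: print('   ',*tri(R))
E
```

```text
pics
scene [[416.13     0.     279.0362]
 [  0.     416.13   206.5751]
 [  0.       0.       1.    ]] [[ 0.4133 -0.7457  0.5226  1.0984]
 [ 0.9106  0.342  -0.2322 -0.2431]
 [-0.0056  0.5718  0.8204  1.0042]
 [ 0.      0.      0.      1.    ]] ['img', 'camera_matrix', 'cam_to_world']
top [[410.4877   0.     278.2885]
 [  0.     410.4877 214.8328]
 [  0.       0.       1.    ]] [[ 0.0257  0.9775 -0.2092  0.3368]
 [-0.9997  0.0247 -0.0073  0.0096]
 [-0.002   0.2093  0.9778  1.1633]
 [ 0.      0.      0.      1.    ]] ['img', 'camera_matrix', 'cam_to_world']
wrist [[306.0988   0.     278.5594]
 [  0.     306.0988 210.8327]
 [  0.       0.       1.    ]] [[ 0.4027  0.8797  0.2531  0.3151]
 [-0.9153  0.3875  0.1093 -0.5444]
 [-0.0019 -0.2757  0.9612  0.3733]
 [ 0.      0.      0.      1.    ]] ['img', 'camera_matrix', 'cam_to_world']
{'t': 0.15, 'q': array([-1.276 ,  0.0532,  1.614 , -0.    ,  1.476 , -0.119 ]), 'dq': array([ 0.0014, -0.0001, -0.0036,  0.0007, -0.0002, -0.0002]), 'effort': array([  0.0005, -39.4241, -37.0721,  -0.    ,   0.0046,   0.    ]), 'tool_pos': array([ 0.2512, -0.5
[... 1246 characters left out ...]
98631132197216)]
spring_clip scene [209.4, 276.5] 0.59
spring_clip top [357.4, 214.8] 0.61
    [ 0.5898 -0.2144  0.0031] [np.float64(0.004374252446784107), np.float64(0.00437425244678408)]
detergent scene [424.2, 178.2] 0.97
detergent top [115.9, 218.8] 0.76
    [0.5582 0.4795 0.0182] [np.float64(0.0009131393049907415), np.float64(0.0009131393049907602)]
peg_basket scene [147.5, 222.7] 0.72
peg_basket top [399.0, 292.7] 0.93
    [ 0.3711 -0.3202  0.0228] [np.float64(0.003429869997384403), np.float64(0.003429869997384534)]
scrub_brush scene [344.3, 155.8] 0.82
scrub_brush top [169.6, 294.0] 0.89
    [ 0.3535  0.3208 -0.0155] [np.float64(0.001640545954149201), np.float64(0.001640545954149116)]
```

```bash
python3 - <<'E'
import cv2
a=cv2.imread('pics/scene0.png');b=cv2.imread('pics/top0.png')
cv2.imwrite('pics/s0.png',cv2.resize(a[100:360,60:460],(800,520)));cv2.imwrite('pics/t0.png',cv2.resize(b[120:380,80:480],(800,520)))
E
```

```text
(no output)
```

View pics/s0.png

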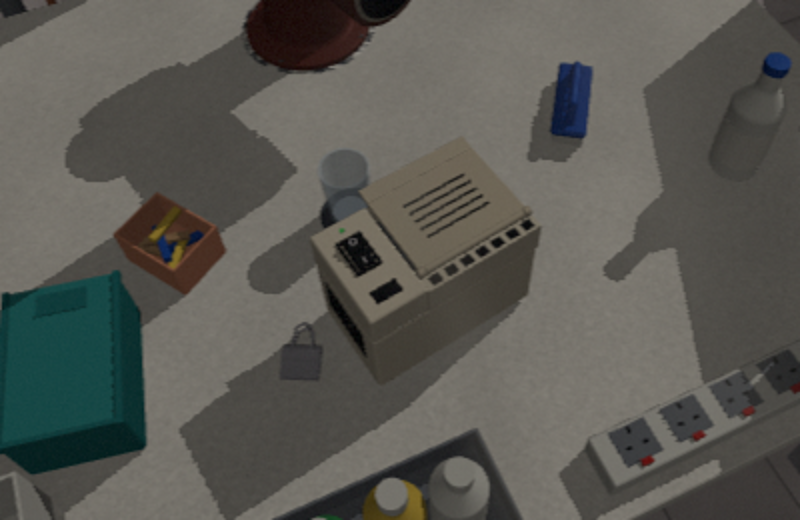

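View pics/t0.png

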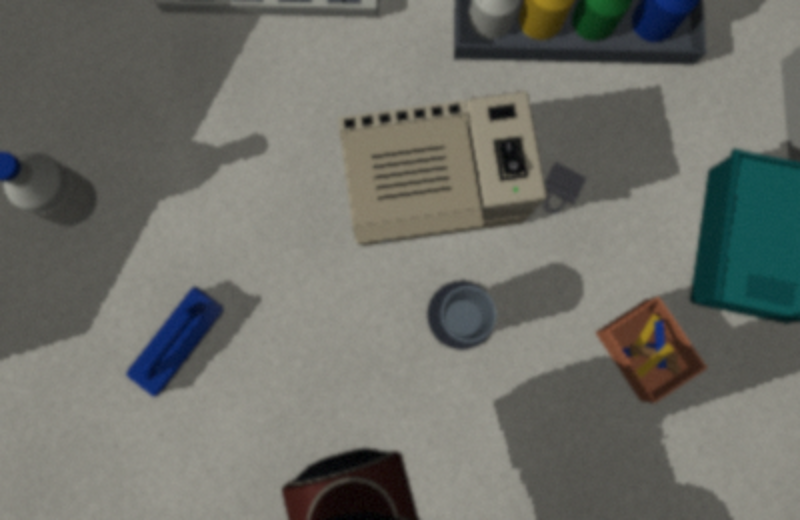

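View pics/wrist0.png

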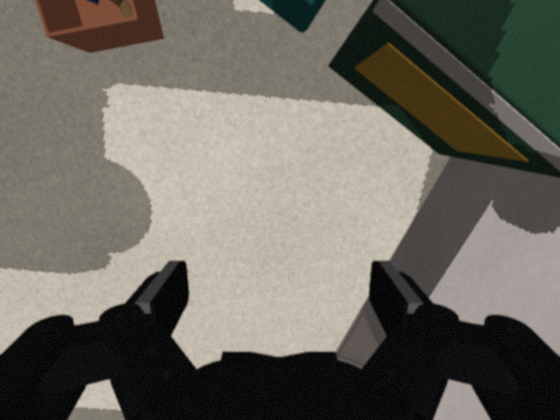

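```bash
cat >> h.py <<'E'
from scipy.optimize import least_squares
PT={'rocker_press':(-.028,-.083,.199),'cover_lip':(-.092,.04,.185),'cover_hinge':(.045,.04,.183),'dehumidifier':(0,0,0)}
def dev(p,P): 
    c,s=np.cos(p[2]),np.sin(p[2]); P=np.array(P); return np.array([p[0]+c*P[0]-s*P[1],p[1]+s*P[0]+c*P[1],P[2]])
def fit(obs):
    f=lambda p:np.concatenate([(proj(d,dev(p,PT[q]))-uv) for d,q,uv in obs])
    return least_squares(f,[.58,-.04,.1],loss='soft_l1',f_scale=2)
def measure(cams):
    obs=[];
    for n in cams:
        d=eyes.get_image(n)
        for q in PT:
            r=pinpoint(n,q)
            if r and r[0]['score']>.5: obs.append((d,q,np.array(r[0]['point'])))
    r=fit(obs); print('pose',np.round(r.x,4),'deg',np.degrees(r.x[2]).round(2),'res',[(o[1],v.round(1)) for o,v in zip(obs,r.fun.reshape(-1,2))])
    return r.x
E
python3 - <<'E'
from h import *
from scipy.spatial.transform import Rotation as R
p=measure(['scene','top'])
for q in PT: print(q,dev(p,PT[q]).round(4))
o=ctrl.get_obs(); print(R.from_rotvec(o['tool_rot']).as_matrix().round(3))
E
```

```text
pose [ 0.5867 -0.036   0.2001] deg 11.46 res [('rocker_press', array([0.8, 0.8])), ('cover_lip', array([-0.9,  0.3])), ('cover_hinge', array([ 0.4, -0.6])), ('dehumidifier', array([-1.7,  0.5])), ('rocker_press', array([0.1, 3.9])), ('cover_lip', array([-0.1, -0.2])), ('cover_hinge', array([-1.2, -1.7]))]
rocker_press [ 0.5758 -0.1229  0.199 ]
cover_lip [ 0.4886 -0.0151  0.185 ]
cover_hinge [0.6229 0.0121 0.183 ]
dehumidifier [ 0.5867 -0.036   0.    ]
[[-0.916  0.     0.402]
 [-0.402 -0.    -0.916]
 [ 0.    -1.     0.   ]]
```

>>> play_rows:
  moves:
    - {"z": 4,"jaw": 0}
    - {"z": 4,"turn": -3}
    - {"z": 3,"turn": -3}
    - {"y": 3.5,"x": 2,"turn": -3}
    - {"y": 3.5,"x": 2}
    - {"y": 3.5,"x": 2}
    - {"y": 3.5,"x": 2}
    - {"y": 3.5,"x": 2}
  squeeze: 20

```text
invalid input
```

>>> play_rows:
  moves:
    - {"y": 3.5,"x": 2,"turn": -3}
    - {"y": 3.5,"x": 2}
    - {"y": 3.5,"x": 2}
    - {"y": 3.5,"x": 2}
    - {"y": 3.5,"x": 2}
    - {"y": 3.5,"x": 2}
    - {"y": 3.5,"x": 2}
    - {}

```text
invalid input
```

>>> play_rows:
  moves:
    - {"x": 0,"y": 0,"z": 4,"turn": 0,"jaw": 0}
    - {"x": 0,"y": 0,"z": 4,"turn": -3,"jaw": 0}
    - {"x": 0,"y": 0,"z": 3,"turn": -3,"jaw": 0}
    - {"x": 2,"y": 3.5,"z": 0,"turn": -3,"jaw": 0}
    - {"x": 2,"y": 3.5,"z": 0,"turn": -3,"jaw": 0}
    - {"x": 2,"y": 3.5,"z": 0,"turn": 0,"jaw": 0}
    - {"x": 2,"y": 3.5,"z": 0,"turn": 0,"jaw": 0}
    - {"x": 2,"y": 3.5,"z": 0,"turn": 0,"jaw": 0}
  squeeze: 20

```text
t: 2.42
tool_pos: [0.3518, -0.3956, 0.3415]
tool_rot: [-0.216, 2.114, -2.115]
contact_force: [0.5, -0.2, 0.7]
opening: -0.0001
```

>>> play_rows:
  moves:
    - {"x": 2,"y": 3.5,"z": 0,"turn": 0,"jaw": 0}
    - {"x": 2,"y": 3.5,"z": 0,"turn": 0,"jaw": 0}
    - {"x": 2,"y": 3.5,"z": 0,"turn": 0,"jaw": 0}
    - {"x": 2,"y": 3.5,"z": 0,"turn": 0,"jaw": 0}
    - {"x": 2,"y": 3.5,"z": 0,"turn": 0,"jaw": 0}
    - {"x": 2,"y": 3.5,"z": 0,"turn": 0,"jaw": 0}
    - {"x": 2,"y": 3.5,"z": 0,"turn": 0,"jaw": 0}
    - {"x": 0,"y": 0,"z": 0,"turn": 0,"jaw": 0}

```text
t: 3.08
tool_pos: [0.4935, -0.1466, 0.3415]
tool_rot: [-0.223, 2.111, -2.106]
contact_force: [0.4, 0.3, -0.3]
opening: -0.0001
```

```bash
python3 - <<'E'
from h import *
d=save('wrist','w1.png')
for q in PT: print(q,[(r['point'],r['score']) for r in pinpoint('wrist',q)[:2]])
measure(['wrist']);p=measure(['scene','top','wrist'])
for q in PT: print(q,dev(p,PT[q]).round(4))
E
```

```text
rocker_press [([270.8, 101.9], 0.86)]
cover_lip [([141.5, 170.3], 0.87), ([481.7, 192.9], 0.54)]
cover_hinge [([133.1, 8.2], 0.93), ([225.7, 208.9], 0.23)]
dehumidifier [([219.7, 89.3], 0.66), ([369.8, 257.6], 0.32)]
pose [ 0.5601 -0.0191 -0.2264] deg -12.97 res [('rocker_press', array([  1. , -50.5])), ('cover_lip', array([-52.9,  -0.2])), ('cover_hinge', array([ 1. , 21.6]))]
pose [ 0.5895 -0.0365  0.1683] deg 9.64 res [('rocker_press', array([ 0.8, -0.8])), ('cover_lip', array([ 0.9, -3.5])), ('cover_hinge', array([-3.2, -0.9])), ('dehumidifier', array([-0.4,  2.8])), ('cover_lip', array([-2.3, -0.4])), ('cover_hinge', array([ 1.2, -4.6])), ('rocker_press', array([ 0.1, -2.6])), ('cover_lip', array([-0.2, -1.5])), ('cover_hinge', array([0.4, 4.4])), ('dehumidifier', array([-0.1,  1.8]))]
rocker_press [ 0.5758 -0.123   0.199 ]
cover_lip [ 0.4921 -0.0125  0.185 ]
cover_hinge [0.6272 0.0105 0.183 ]
dehumidifier [ 0.5895 -0.0365  0.    ]
```

View pics/w1.png

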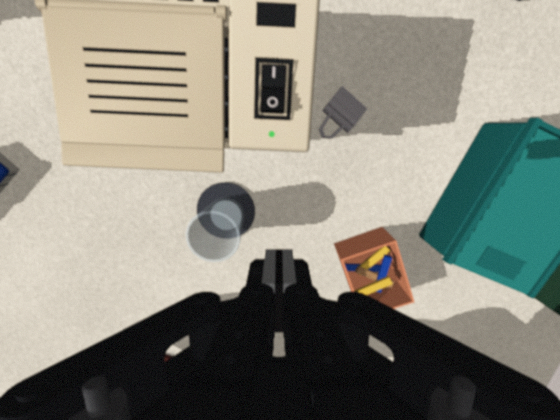

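```bash
python3 - <<'E'
import cv2
a=cv2.imread('pics/w1.png')
cv2.imwrite('pics/w1a.png',cv2.resize(a[0:185,30:330],(800,493),interpolation=cv2.INTER_CUBIC))
from h import *
print(atz(ray(eyes.get_image('wrist'),(270.8,101.9)),.199))
print(ctrl.get_obs()['tool_pos'])
E
```

```text
[ 0.57568012 -0.12818872  0.199     ]
[ 0.49133471 -0.15219483  0.34132271]
```

View pics/w1a.png

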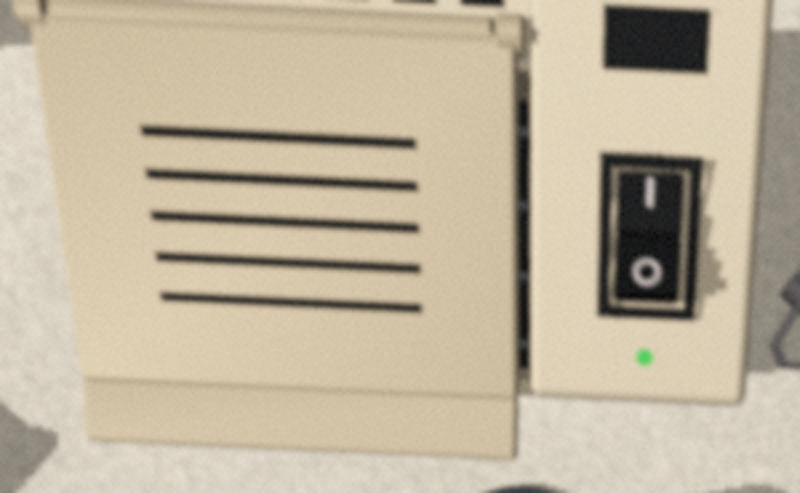

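```bash
python3 - <<'E'
from h import *
print(ctrl.get_obs()['tool_pos'])
d=save('wrist','w2.png')
for q in PT: print(q,[(r['point'],r['score']) for r in pinpoint('wrist',q)[:1]])
measure(['wrist']);p=measure(['scene','top','wrist'])
for q in PT: print(q,dev(p,PT[q]).round(4), proj(d,dev(p,PT[q])).round(1))
for c in [(-.092,.118,.186),(-.092,-.038,.186),(-.07,-.12,.186)]: print(dev(p,c).round(4),proj(d,dev(p,c)).round(1))
a=d['img'][:,:,::-1]
cv2.imwrite('pics/w2a.png',cv2.resize(a[0:190,30:330],(800,507),interpolation=cv2.INTER_CUBIC))
print(proj(d,ctrl.get_obs()['tool_pos']))
E
```

```text
[ 0.49133471 -0.15219483  0.34132271]
rocker_press [([263.7, 98.7], 0.64)]
cover_lip [([139.0, 170.0], 0.87)]
cover_hinge [([126.8, 5.4], 0.8)]
dehumidifier [([218.6, 86.4], 0.91)]
pose [ 0.5899 -0.0364  0.1533] deg 8.79 res [('rocker_press', array([-0. , -0.2])), ('cover_lip', array([ 0.5, -4.3])), ('cover_hinge', array([0.4, 0.9])), ('dehumidifier', array([-1.8,  1.5]))]
pose [ 0.5902 -0.0365  0.1611] deg 9.23 res [('cover_lip', array([0.4, 2.1])), ('dehumidifier', array([-0.8, -0. ])), ('cover_lip', array([-1. ,  0.6])), ('cover_hinge', array([ 0.3, -1.2])), ('rocker_press', array([-0.1, -0.1])), ('cover_lip', array([ 0.9, -2.2])), ('cover_hinge', array([0.1, 0.9])), ('dehumidifier', array([-1.6,  1.9]))]
rocker_press [ 0.5759 -0.123   0.199 ] [265.  100.4]
cover_lip [ 0.493  -0.0118  0.185 ] [137.5 165. ]
cover_hinge [0.6282 0.0102 0.183 ] [125.3   4.9]
dehumidifier [ 0.5902 -0.0365  0.    ] [215.1  87.2]
[0.4805 0.0652 0.186 ] [ 56.2 161.6]
[ 0.5055 -0.0888  0.186 ] [217.4 168.7]
[ 0.5403 -0.1662  0.186 ] [302.8 149.6]
[277.60201605 264.54844488]
```

View pics/w2a.png

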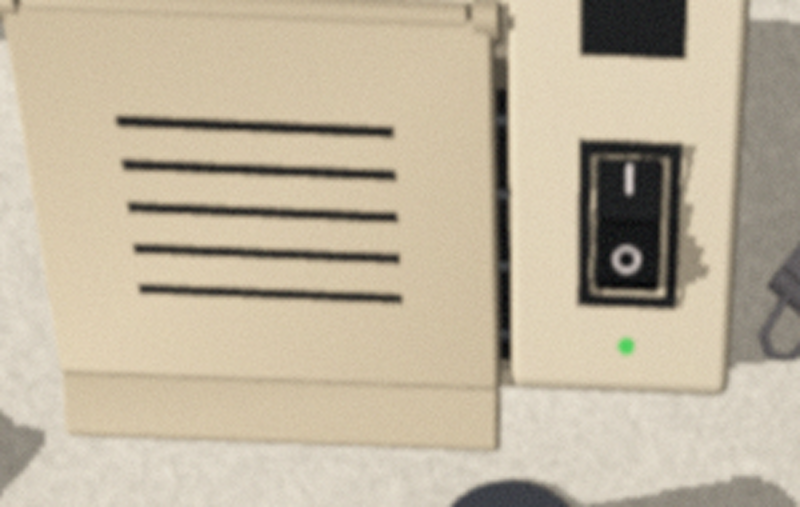

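>>> play_rows:
  moves:
    - {"x": 2,"y": 0.7,"z": -1,"turn": 2.5,"jaw": 0}
    - {"x": 2,"y": 0.7,"z": -2,"turn": 0,"jaw": 0}
    - {"x": 2,"y": 0.7,"z": -3,"turn": 0,"jaw": 0}
    - {"x": 1.9,"y": 0.7,"z": -3,"turn": 0,"jaw": 0}
    - {"x": 0,"y": 0,"z": -2,"turn": 0,"jaw": 0}
    - {"x": 0,"y": 0,"z": -1,"turn": 0,"jaw": 0}
    - {"x": 0,"y": 0,"z": 0,"turn": 0,"jaw": 0}
    - {"x": 0,"y": 0,"z": 0,"turn": 0,"jaw": 0}

```text
t: 6.3
tool_pos: [0.5702, -0.1244, 0.2217]
tool_rot: [-0.26, 2.09, -2.09]
contact_force: [0.2, -0.6, 0.6]
opening: 0.0001
```

```bash
python3 - <<'E'
from h import *
o=ctrl.get_obs();print(o['tool_pos'],o['contact_force'],o['dq'])
a=[save(n,n+'3.png')['img'][:,:,::-1] for n in('scene','top','wrist')]
b=np.hstack([cv2.resize(a[0][140:260,180:340],(400,300)),cv2.resize(a[1][130:250,240:400],(400,300))])
cv2.imwrite('pics/c3.png',b)
E
```

```text
[ 0.5701837  -0.12441588  0.22173093] [ 0.21069471 -0.64948868  0.57130591] [-0.00359349 -0.02542491 -0.03532273  0.0006736  -0.00372276  0.00076167]
```

View pics/c3.png

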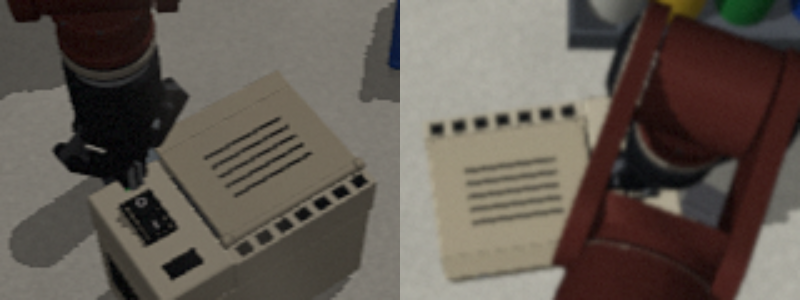

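View pics/wrist3.png

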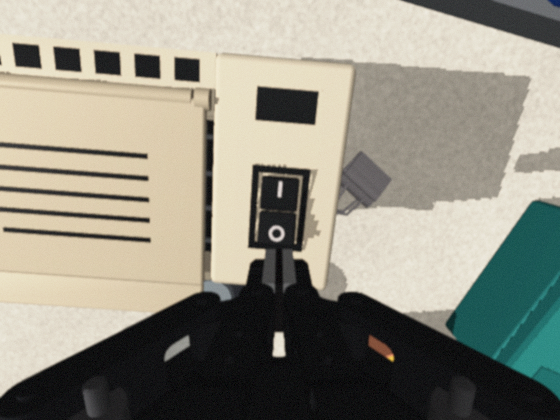

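>>> play_rows:
  moves:
    - {"x": 0,"y": 0,"z": -1,"turn": 0,"jaw": 0}
    - {"x": 0,"y": 0,"z": -0.5,"turn": 0,"jaw": 0}
    - {"x": 0,"y": 0,"z": -0.3,"turn": 0,"jaw": 0}
    - {"x": 0,"y": 0,"z": -0.3,"turn": 0,"jaw": 0}
    - {"x": 0,"y": 0,"z": 0,"turn": 0,"jaw": 0}
    - {"x": 0,"y": 0,"z": 0,"turn": 0,"jaw": 0}

```text
t: 6.95
tool_pos: [0.5703, -0.1242, 0.2001]
tool_rot: [-0.261, 2.09, -2.089]
contact_force: [0.3, -0.8, -0.8]
opening: -0.0
```

>>> play_rows:
  moves:
    - {"x": 0,"y": 0,"z": -0.2,"turn": 0,"jaw": 0}
    - {"x": 0,"y": 0,"z": -0.2,"turn": 0,"jaw": 0}
    - {"x": 0,"y": 0,"z": -0.2,"turn": 0,"jaw": 0}
    - {"x": 0,"y": 0,"z": 0,"turn": 0,"jaw": 0}

```text
t: 7.28
tool_pos: [0.5702, -0.1244, 0.194]
tool_rot: [-0.261, 2.089, -2.09]
contact_force: [-0.3, -0.3, -0.0]
opening: 0.0003
```

>>> play_rows:
  moves:
    - {"x": 0,"y": 0,"z": -0.2,"turn": 0,"jaw": 0}
    - {"x": 0,"y": 0,"z": 0,"turn": 0,"jaw": 0}

```text
t: 7.45
tool_pos: [0.5703, -0.1243, 0.1927]
tool_rot: [-0.26, 2.089, -2.09]
contact_force: [-2.2, -0.5, 2.2]
opening: 0.0001
```

>>> play_rows:
  moves:
    - {"x": 0,"y": 0,"z": -0.2,"turn": 0,"jaw": 0}
    - {"x": 0,"y": 0,"z": 0,"turn": 0,"jaw": 0}

```text
t: 7.62
tool_pos: [0.5704, -0.1244, 0.1924]
tool_rot: [-0.26, 2.089, -2.09]
contact_force: [-6.0, -0.3, 8.6]
opening: 0.0002
```

>>> play_rows:
  moves:
    - {"x": 0,"y": 0,"z": -0.1,"turn": 0,"jaw": 0}
    - {"x": 0,"y": 0,"z": 0,"turn": 0,"jaw": 0}

```text
t: 7.78
tool_pos: [0.5704, -0.1244, 0.1923]
tool_rot: [-0.26, 2.088, -2.09]
contact_force: [-9.2, 0.6, 13.7]
opening: 0.0001
```

>>> play_rows:
  moves:
    - {"x": 0,"y": 0,"z": 0.3,"turn": 0,"jaw": 0}
    - {"x": 0,"y": 0,"z": 1,"turn": 0,"jaw": 0}
    - {"x": 0,"y": 0,"z": 3,"turn": 0,"jaw": 0}
    - {"x": -2,"y": 0,"z": 3,"turn": 0,"jaw": 0}
    - {"x": -2,"y": 0,"z": 3,"turn": 0,"jaw": 0}
    - {"x": -2,"y": 0,"z": 3,"turn": 0,"jaw": 0}
    - {"x": 0,"y": 0,"z": 0,"turn": 0,"jaw": 0}
    - {"x": 0,"y": 0,"z": 0,"turn": 0,"jaw": 0}

```text
t: 8.45
tool_pos: [0.5109, -0.1245, 0.3256]
tool_rot: [-0.254, 2.084, -2.09]
contact_force: [-0.2, 0.2, -0.1]
opening: -0.0
```

```bash
python3 - <<'E'
from h import *
p=measure(['scene','wrist'])
a=[save(n,n+'4.png')['img'][:,:,::-1] for n in('scene','wrist')]
b=np.hstack([cv2.resize(a[0][170:260,180:300],(400,300)),cv2.resize(a[1][60:180,200:360],(400,300))])
cv2.imwrite('pics/c4.png',b)
a=cv2.imread('pics/scene0.png');cv2.imwrite('pics/c4b.png',cv2.resize(a[170:260,180:300],(400,300)))
E
```

```text
pose [ 0.589  -0.0343  0.1585] deg 9.08 res [('rocker_press', array([ 0.3, -1.4])), ('cover_lip', array([0.7, 1.5])), ('cover_hinge', array([ 0.7, -1.2])), ('dehumidifier', array([ 1.4, -2.6])), ('rocker_press', array([ 1.3, -1. ])), ('cover_lip', array([-0.3, -1.5])), ('cover_hinge', array([1.6, 1.3])), ('dehumidifier', array([-2.5,  1.3]))]
```

View pics/c4.png

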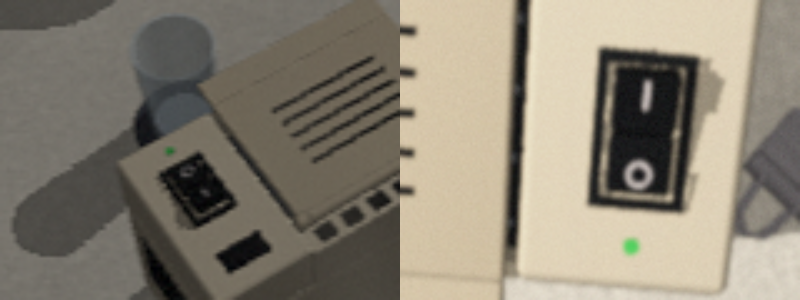

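View pics/c4b.png

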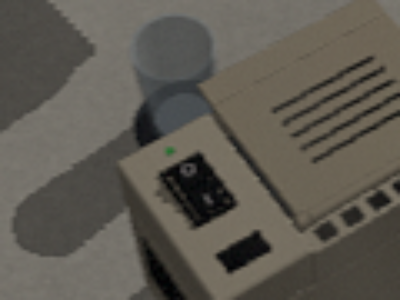

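View pics/wrist4.png

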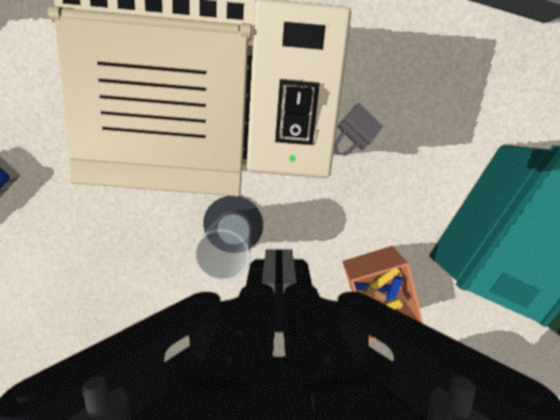

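>>> play_rows:
  moves:
    - {"x": -2,"y": 3.5,"z": 0,"turn": 0,"jaw": 0}
    - {"x": -2,"y": 3.5,"z": 0,"turn": 0,"jaw": 0}
    - {"x": -1.85,"y": 3.6,"z": 0,"turn": 0,"jaw": 0}
    - {"x": 0,"y": 0,"z": -4,"turn": 0,"jaw": 0}
    - {"x": 0,"y": 0,"z": -4,"turn": 0,"jaw": 0}
    - {"x": 0,"y": 0,"z": -4,"turn": 0,"jaw": 0}
    - {"x": 0,"y": 0,"z": -4,"turn": 0,"jaw": 0}
    - {"x": 0,"y": 0,"z": 0,"turn": 0,"jaw": 0}

```text
t: 9.72
tool_pos: [0.4456, -0.0168, 0.1528]
tool_rot: [-0.278, 2.102, -2.09]
contact_force: [-1.5, 0.2, -1.6]
opening: -0.0002
```

```bash
python3 - <<'E'
from h import *
d=save('wrist','wrist5.png');save('scene','scene5.png')
o=ctrl.get_obs();print(o['tool_pos'],o['contact_force'])
a=cv2.imread('pics/scene5.png');b=cv2.imread('pics/wrist5.png')
cv2.imwrite('pics/c5.png',np.hstack([cv2.resize(a[120:240,190:350],(400,300)),cv2.resize(b,(400,300))]))
E
```

```text
[ 0.45093864 -0.01802984  0.16159377] [0.73454993 0.11528808 0.75177034]
```

View pics/c5.png

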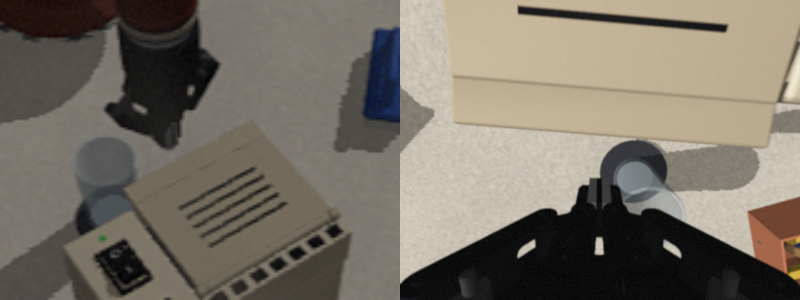

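>>> play_rows:
  moves:
    - {"x": 0,"y": 0,"z": 0.2,"turn": -5,"jaw": 0}
    - {"x": 1,"y": 0.16,"z": 0,"turn": 0,"jaw": 0}
    - {"x": 0.7,"y": 0.11,"z": 0,"turn": 0,"jaw": 0}
    - {"x": 0.3,"y": 0.05,"z": 0,"turn": 0,"jaw": 0}
    - {"x": 0.2,"y": 0.03,"z": 0,"turn": 0,"jaw": 0}
    - {"x": 0,"y": 0,"z": 0,"turn": 0,"jaw": 0}
    - {"x": 0,"y": 0,"z": 0,"turn": 0,"jaw": 0}

```text
t: 10.4
tool_pos: [0.474, -0.0148, 0.1649]
tool_rot: [-0.172, 2.137, -2.138]
contact_force: [0.0, 0.9, -0.6]
opening: 0.0003
```

>>> play_rows:
  moves:
    - {"x": 0.2,"y": 0.03,"z": 0,"turn": 0,"jaw": 0}
    - {"x": 0.2,"y": 0.03,"z": 0,"turn": 0,"jaw": 0}
    - {"x": 0,"y": 0,"z": 0,"turn": 0,"jaw": 0}

```text
t: 10.65
tool_pos: [0.4779, -0.0141, 0.1643]
tool_rot: [-0.172, 2.138, -2.138]
contact_force: [0.1, 0.0, -0.1]
opening: 0.0001
```

>>> play_rows:
  moves:
    - {"x": 0.15,"y": 0.02,"z": 0,"turn": 0,"jaw": 0}
    - {"x": 0.15,"y": 0.02,"z": 0,"turn": 0,"jaw": 0}
    - {"x": 0,"y": 0,"z": 0,"turn": 0,"jaw": 0}

```text
t: 10.9
tool_pos: [0.481, -0.0137, 0.1643]
tool_rot: [-0.172, 2.138, -2.138]
contact_force: [-0.5, 0.5, -0.5]
opening: 0.0001
```

>>> play_rows:
  moves:
    - {"x": 0.15,"y": 0.02,"z": 0,"turn": 0,"jaw": 0}
    - {"x": 0,"y": 0,"z": 0,"turn": 0,"jaw": 0}

```text
t: 11.07
tool_pos: [0.482, -0.0136, 0.1642]
tool_rot: [-0.174, 2.138, -2.138]
contact_force: [-0.7, 0.1, 1.1]
opening: -0.0002
```

```bash
python3 - <<'E'
from h import *
save('wrist','wrist6.png')
E
```

```text
(no output)
```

View pics/wrist6.png

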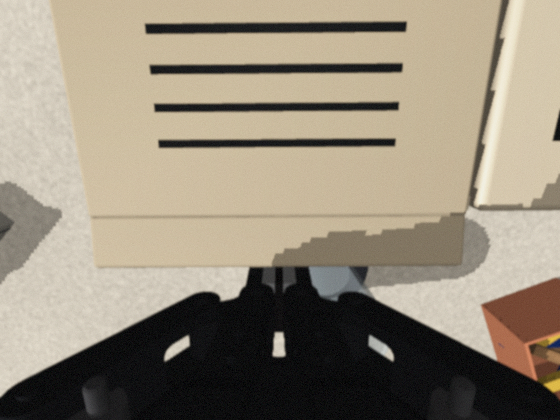

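>>> play_rows:
  moves:
    - {"x": 0.15,"y": 0.02,"z": 0,"turn": 0,"jaw": 0}
    - {"x": 0,"y": 0,"z": 0,"turn": 0,"jaw": 0}

```text
t: 11.28
tool_pos: [0.4822, -0.0135, 0.1641]
tool_rot: [-0.178, 2.14, -2.14]
contact_force: [-8.4, -0.4, 4.4]
opening: -0.0002
```

>>> play_rows:
  moves:
    - {"x": 0.1,"y": 0.02,"z": 0,"turn": 0,"jaw": 0}
    - {"x": 0,"y": 0,"z": 0,"turn": 0,"jaw": 0}

```text
t: 11.45
tool_pos: [0.4823, -0.0135, 0.1641]
tool_rot: [-0.181, 2.141, -2.141]
contact_force: [-13.1, -1.8, 6.8]
opening: 0.0001
```

>>> play_rows:
  moves:
    - {"x": -0.12,"y": -0.02,"z": 0,"turn": 0,"jaw": 0}
    - {"x": 0,"y": 0,"z": 0.2,"turn": 0,"jaw": 0}
    - {"x": 0,"y": 0,"z": 0.3,"turn": 0,"jaw": 0}
    - {"x": 0,"y": 0,"z": 0,"turn": 0,"jaw": 0}

```text
t: 11.78
tool_pos: [0.4825, -0.0134, 0.1691]
tool_rot: [-0.176, 2.139, -2.139]
contact_force: [-7.1, -1.0, -1.5]
opening: 0.0
```

>>> play_rows:
  moves:
    - {"x": 0,"y": 0,"z": 0.3,"turn": 0,"jaw": 0}
    - {"x": 0,"y": 0,"z": 0.3,"turn": 0,"jaw": 0}
    - {"x": 0,"y": 0,"z": 0,"turn": 0,"jaw": 0}

```text
t: 12.03
tool_pos: [0.483, -0.0134, 0.1757]
tool_rot: [-0.174, 2.139, -2.138]
contact_force: [-6.8, -0.7, 0.0]
opening: -0.0001
```

```bash
python3 - <<'E'
from h import *
d=save('wrist','wrist7.png');s=save('scene','scene7.png')
for n in('wrist','scene'):
  r=pinpoint(n,'cover_lip');print(n,r[:1])
a=cv2.imread('pics/scene7.png');b=cv2.imread('pics/wrist7.png')
cv2.imwrite('pics/c7.png',np.hstack([cv2.resize(a[120:240,190:350],(400,300)),cv2.resize(b,(400,300))]))
E
```

```text
wrist [{'point': [275.2, 268.5], 'score': 0.89}]
scene [{'point': [265.0, 176.8], 'score': 0.72}]
```

View pics/c7.png

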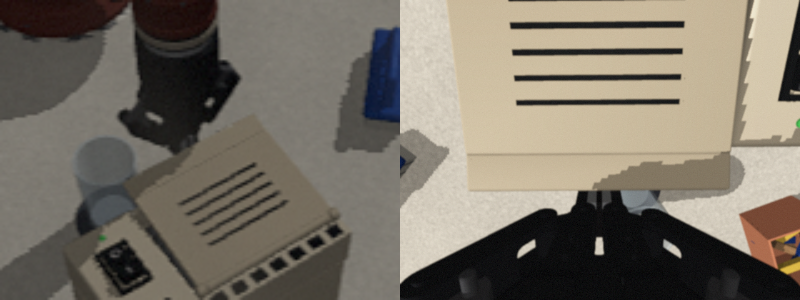

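>>> play_rows:
  moves:
    - {"x": 0.04,"y": 0,"z": 0.4,"turn": 0,"jaw": 0}
    - {"x": 0.04,"y": 0.01,"z": 0.4,"turn": 0,"jaw": 0}
    - {"x": 0.06,"y": 0.01,"z": 0.4,"turn": 0,"jaw": 0}
    - {"x": 0.05,"y": 0.01,"z": 0.3,"turn": 0,"jaw": 0}
    - {"x": 0,"y": 0,"z": 0,"turn": 0,"jaw": 0}

```text
t: 12.65
tool_pos: [0.4855, -0.013, 0.1916]
tool_rot: [-0.173, 2.138, -2.138]
contact_force: [-5.5, -0.9, 1.2]
opening: -0.0
```

```bash
cat > look.py <<'E'
import sys
from h import *
k=sys.argv[1]
s=save('scene',f's{k}.png')
a=cv2.imread(f'pics/s{k}.png')
d=save('wrist',f'wr{k}.png');b=cv2.imread(f'pics/wr{k}.png')
r=pinpoint('scene','cover_lip');print(r[:1])
if r:
  p=[.5895,-.0355,.16]
  def e(th): return dev(p,(.045-.137*np.cos(th+.0146),.04,.183+.137*np.sin(th+.0146)))
  t=np.linspace(-.1,2,400); dd=[np.linalg.norm(proj(s,e(x))-r[0]['point']) for x in t]
  i=int(np.argmin(dd)); print('theta',t[i],dd[i],'edge',e(t[i]).round(4))
o=ctrl.get_obs();print(o['t'],o['tool_pos'],o['contact_force'])
cv2.imwrite(f'pics/c{k}.png',np.hstack([cv2.resize(a[100:250,180:380],(400,300)),cv2.resize(b,(400,300))]))
E
python3 look.py 8
```

```text
[{'point': [266.9, 176.9], 'score': 0.66}]
theta 0.15263157894736842 1.448406630096593 edge [ 0.4942 -0.0104  0.2058]
12.8 [ 0.48530521 -0.01298616  0.19097654] [-5.5234219  -1.07557713  0.61199311]
```

View pics/c8.png

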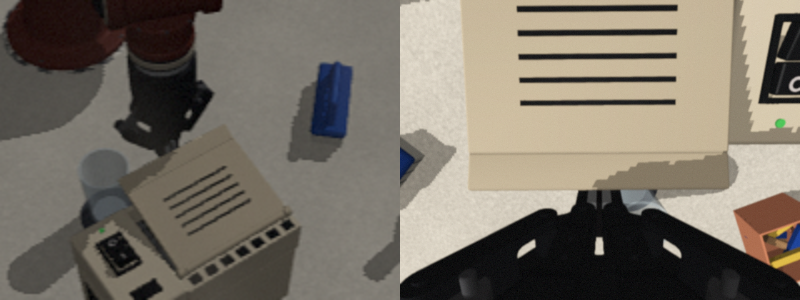

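>>> play_rows:
  moves:
    - {"x": 0.12,"y": 0.02,"z": 0.5,"turn": 0,"jaw": 0}
    - {"x": 0.13,"y": 0.02,"z": 0.5,"turn": 0,"jaw": 0}
    - {"x": 0.15,"y": 0.02,"z": 0.5,"turn": 0,"jaw": 0}
    - {"x": 0.17,"y": 0.03,"z": 0.5,"turn": 0,"jaw": 0}
    - {"x": 0.19,"y": 0.03,"z": 0.5,"turn": 0,"jaw": 0}
    - {"x": 0.2,"y": 0.03,"z": 0.5,"turn": 0,"jaw": 0}
    - {"x": 0.2,"y": 0.03,"z": 0.45,"turn": 0,"jaw": 0}
    - {"x": 0.2,"y": 0.03,"z": 0.4,"turn": 0,"jaw": 0}

```text
t: 13.47
tool_pos: [0.4999, -0.0107, 0.2301]
tool_rot: [-0.17, 2.137, -2.136]
contact_force: [-3.1, 0.2, 1.6]
opening: 0.0002
```

```bash
python3 look.py 9
```

```text
[{'point': [270.3, 168.4], 'score': 0.59}]
theta 0.6 0.5592461917563235 edge [ 0.5171 -0.0067  0.262 ]
13.6167 [ 0.49963994 -0.01073101  0.22951007] [-2.86680716  0.42610984 -0.35986565]
```

View pics/c9.png

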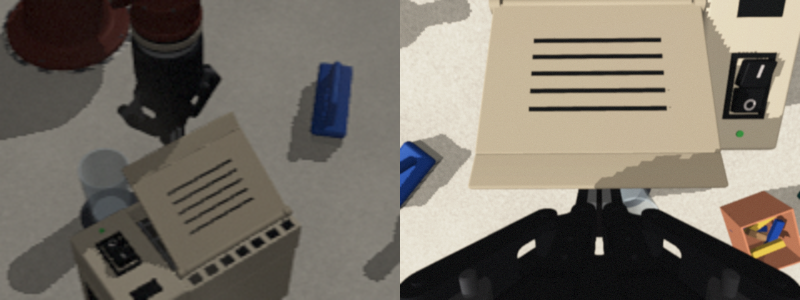

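>>> play_rows:
  moves:
    - {"x": 0.36,"y": 0.06,"z": 0.58,"turn": 0,"jaw": 0}
    - {"x": 0.37,"y": 0.06,"z": 0.58,"turn": 0,"jaw": 0}
    - {"x": 0.42,"y": 0.07,"z": 0.54,"turn": 0,"jaw": 0}
    - {"x": 0.43,"y": 0.07,"z": 0.54,"turn": 0,"jaw": 0}
    - {"x": 0.48,"y": 0.08,"z": 0.49,"turn": 0,"jaw": 0}
    - {"x": 0.48,"y": 0.08,"z": 0.49,"turn": 0,"jaw": 0}
    - {"x": 0.52,"y": 0.08,"z": 0.44,"turn": 0,"jaw": 0}
    - {"x": 0.52,"y": 0.08,"z": 0.42,"turn": 0,"jaw": 0}

```text
t: 14.28
tool_pos: [0.5359, -0.0052, 0.2703]
tool_rot: [-0.171, 2.136, -2.138]
contact_force: [-1.0, -0.9, 0.1]
opening: 0.0001
```

```bash
python3 look.py 10
```

```text
[{'point': [278.9, 169.8], 'score': 0.75}]
theta 1.0052631578947366 1.506055116159973 edge [ 5.568e-01 -3.000e-04  2.997e-01]
14.4333 [ 0.53559871 -0.00532646  0.26979874] [-1.45131585 -0.35053587  0.6785759 ]
```

View pics/c10.png

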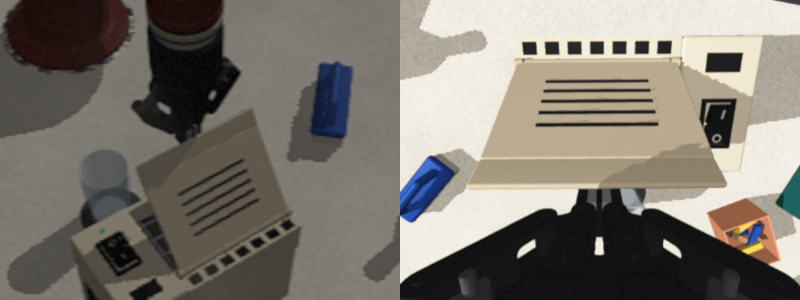

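>>> play_rows:
  moves:
    - {"x": 0.55,"y": 0.09,"z": 0.4,"turn": 0,"jaw": 0}
    - {"x": 0.56,"y": 0.09,"z": 0.36,"turn": 0,"jaw": 0}
    - {"x": 0.58,"y": 0.09,"z": 0.34,"turn": 0,"jaw": 0}
    - {"x": 0.6,"y": 0.1,"z": 0.3,"turn": 0,"jaw": 0}
    - {"x": 0.62,"y": 0.1,"z": 0.27,"turn": 0,"jaw": 0}
    - {"x": 0.63,"y": 0.1,"z": 0.24,"turn": 0,"jaw": 0}
    - {"x": 0.64,"y": 0.1,"z": 0.2,"turn": 0,"jaw": 0}
    - {"x": 0.64,"y": 0.1,"z": 0.15,"turn": 0,"jaw": 0}

```text
t: 15.1
tool_pos: [0.5839, 0.0027, 0.2925]
tool_rot: [-0.172, 2.137, -2.137]
contact_force: [0.4, 0.1, -0.6]
opening: -0.0002
```

```bash
python3 look.py 11
```

```text
[{'point': [291.6, 173.2], 'score': 0.81}]
theta 1.3210526315789473 2.7627797439271906 edge [0.596  0.0061 0.3162]
15.25 [0.58351561 0.00261671 0.2920675 ] [ 0.12545175 -0.09141702 -0.10591029]
```

View pics/c11.png

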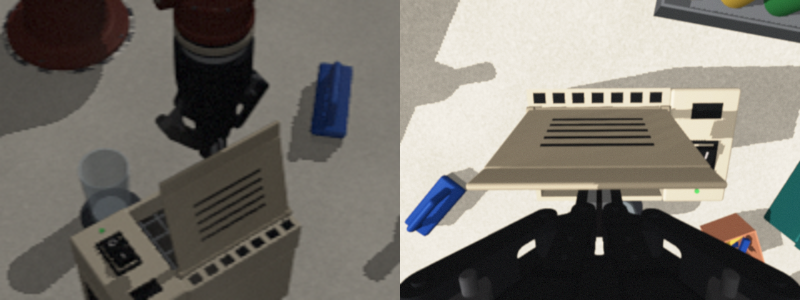

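>>> play_rows:
  moves:
    - {"x": 0.5,"y": 0.08,"z": 0.1,"turn": 0,"jaw": 0}
    - {"x": 0.5,"y": 0.08,"z": 0.1,"turn": 0,"jaw": 0}
    - {"x": 0.5,"y": 0.08,"z": 0.1,"turn": 0,"jaw": 0}
    - {"x": 0.4,"y": 0.06,"z": 0,"turn": 0,"jaw": 0}
    - {"x": 0.4,"y": 0.06,"z": 0,"turn": 0,"jaw": 0}
    - {"x": 0.3,"y": 0.05,"z": 0,"turn": 0,"jaw": 0}
    - {"x": 0.3,"y": 0.05,"z": 0,"turn": 0,"jaw": 0}
    - {"x": 0,"y": 0,"z": 0,"turn": 0,"jaw": 0}

```text
t: 15.92
tool_pos: [0.6126, 0.0072, 0.2953]
tool_rot: [-0.172, 2.137, -2.138]
contact_force: [-0.8, 0.1, -0.8]
opening: -0.0001
```

```bash
python3 look.py 12
```

```text
[{'point': [300.4, 183.6], 'score': 0.69}]
theta 1.5684210526315787 1.7166401083656933 edge [0.6292 0.0114 0.32  ]
16.0667 [0.61183834 0.00713939 0.29455239] [-0.51415549  0.76865564  0.40400762]
```

View pics/c12.png

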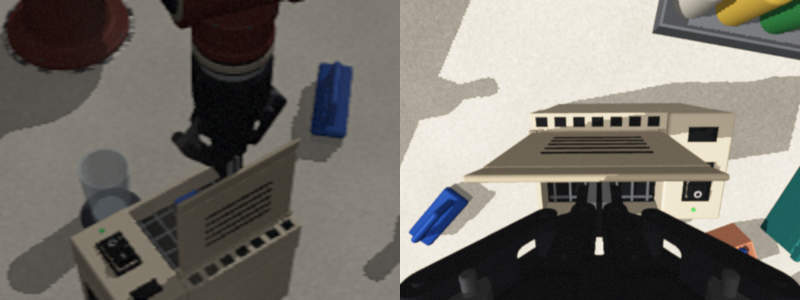

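>>> play_rows:
  moves:
    - {"x": 0.15,"y": 0.02,"z": 0,"turn": 0,"jaw": 0}
    - {"x": 0.15,"y": 0.03,"z": 0,"turn": 0,"jaw": 0}
    - {"x": 0.15,"y": 0.02,"z": 0,"turn": 0,"jaw": 0}
    - {"x": 0.15,"y": 0.03,"z": 0,"turn": 0,"jaw": 0}
    - {"x": 0,"y": 0,"z": 0,"turn": 0,"jaw": 0}

```text
t: 16.48
tool_pos: [0.6183, 0.0082, 0.2951]
tool_rot: [-0.172, 2.138, -2.138]
contact_force: [0.0, -1.4, 0.4]
opening: -0.0001
```

```bash
python3 look.py 13
```

```text
[{'point': [304.9, 186.6], 'score': 0.63}]
theta 1.657894736842105 3.260941826153347 edge [0.6413 0.0134 0.3193]
16.6333 [0.61812452 0.0081629  0.29518941] [ 0.64948956 -0.51992795 -0.03620528]
```

View pics/c13.png

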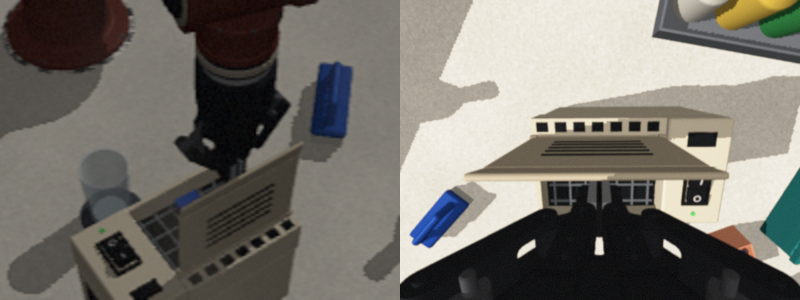

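>>> play_rows:
  moves:
    - {"x": 0.12,"y": 0.02,"z": 0,"turn": 0,"jaw": 0}
    - {"x": 0.12,"y": 0.02,"z": 0,"turn": 0,"jaw": 0}
    - {"x": 0.12,"y": 0.02,"z": 0,"turn": 0,"jaw": 0}
    - {"x": 0.12,"y": 0.02,"z": 0,"turn": 0,"jaw": 0}
    - {"x": 0,"y": 0,"z": 0,"turn": 0,"jaw": 0}
    - {"x": 0,"y": 0,"z": 0,"turn": 0,"jaw": 0}

```text
t: 17.13
tool_pos: [0.623, 0.009, 0.2952]
tool_rot: [-0.172, 2.138, -2.138]
contact_force: [-0.2, 0.1, 0.1]
opening: -0.0004
```

```bash
python3 look.py 14
```

```text
[{'point': [316.0, 203.7], 'score': 0.82}]
theta 1.9684210526315788 2.6147408741243425 edge [0.6817 0.0199 0.3085]
17.2833 [0.62287728 0.00896371 0.29520731] [ 0.80427803  0.34799463 -0.26167206]
```

View pics/c14.png

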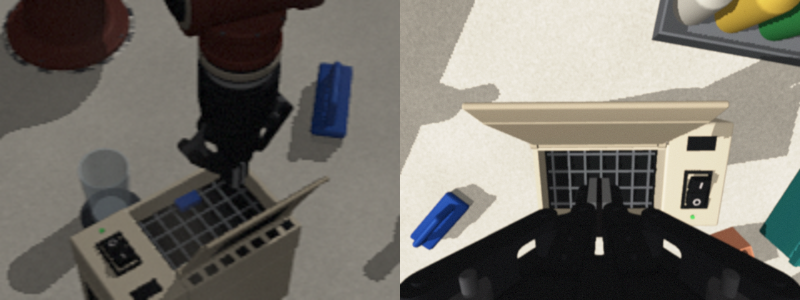

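The cover now leans back at about 1.95. I'll retract straight back and up, then check everything.

>>> play_rows:
  moves:
    - {"x": -1,"y": -0.16,"z": 0.5,"turn": 0,"jaw": 0}
    - {"x": -3,"y": -0.5,"z": 2,"turn": 0,"jaw": 0}
    - {"x": -3.5,"y": -0.5,"z": 2,"turn": 0,"jaw": 0}
    - {"x": -3.5,"y": -0.5,"z": 2,"turn": 0,"jaw": 0}
    - {"x": -3.5,"y": -0.5,"z": 2,"turn": 0,"jaw": 0}
    - {"x": 0,"y": -3.5,"z": 0,"turn": 0,"jaw": 0}
    - {"x": 0,"y": 0,"z": 0,"turn": 0,"jaw": 0}
    - {"x": 0,"y": 0,"z": 0,"turn": 0,"jaw": 0}

```text
t: 17.95
tool_pos: [0.4776, -0.0485, 0.3809]
tool_rot: [-0.168, 2.138, -2.139]
contact_force: [-0.3, -0.2, 0.2]
opening: -0.0001
```

```bash
python3 look.py 15; python3 - <<'E'
from h import *
p=[.5895,-.0355,.16]
obs=[]
for n in('scene','top','wrist'):
    d=eyes.get_image(n)
    for q,P in (('rocker_press',(-.030,-.083,.193)),('cover_hinge',PT['cover_hinge']),('dehumidifier',(0,0,0)),('tumbler',None),('coaster',None)):
        r=pinpoint(n,q)
        if r: print(n,q,np.round(r[0]['point'],1),proj(d,dev(p,P)).round(1) if P else '')
a=cv2.imread('pics/wr15.png');cv2.imwrite('pics/wr15a.png',a)
E
```

```text
[{'point': [315.5, 201.8], 'score': 0.8}]
theta 1.9368421052631577 3.181294326583529 edge [0.6778 0.0193 0.3102]
18.1 [ 0.47799698 -0.04712293  0.37923161] [-0.33091006  1.23795058  0.43223941]
scene rocker_press [234.5 222.9] [234.9 219.8]
scene cover_hinge [297.2 221.9] [296.6 220. ]
scene dehumidifier [272.5 249.6] [273.3 251.8]
scene tumbler [235.9 207.1] 
scene coaster [275.  252.4] 
top rocker_press [116.9 217.8] [335.8 204.7]
top cover_hinge [277.1 184.2] [281.5 183. ]
top dehumidifier [169.2 293.9] [296.9 214. ]
top tumbler [313.  280.7] 
top coaster [306.2 275. ] 
wrist rocker_press [365.3 108.9] [364.7 110.5]
wrist cover_hinge [244.  28.] [243.7  31.1]
wrist dehumidifier [280.2  94.8] [282.   95.5]
wrist tumbler [287.7 206.4] 
wrist coaster [283.  203.9]
```

View pics/wr15.png

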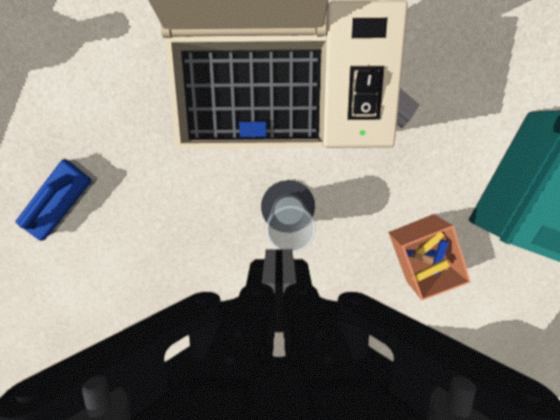

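View pics/s15.png

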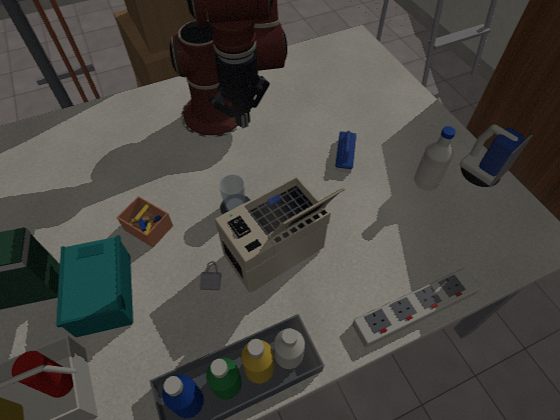

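```bash
cat > ring.py <<'E'
import sys,pickle
from h import *
k=sys.argv[1]
d=save('wrist',f'r{k}.png'); pickle.dump(d,open(f'r{k}.pkl','wb'))
p=[.5895,-.0355,.16]; u=proj(d,dev(p,(-.029,-.083,.193))); print(u)
x,y=int(u[0]),int(u[1]); c=cv2.resize(d['img'][max(0,y-40):y+40,x-40:x+40,::-1],(560,560),interpolation=cv2.INTER_CUBIC); cv2.imwrite(f'pics/rc{k}.png',c); print(x-40,max(0,y-40),'scale7')
E
python3 ring.py a
```

```text
[364.7417944  109.45432882]
324 69 scale7
```

>>> play_rows:
  moves:
    - {"x": 0,"y": -3.5,"z": 0,"turn": 0,"jaw": 0}
    - {"x": -1,"y": -3.5,"z": 0,"turn": 0,"jaw": 0}
    - {"x": -3,"y": -3.5,"z": 0,"turn": 0,"jaw": 0}
    - {"x": -3,"y": -3.5,"z": 0,"turn": 0,"jaw": 0}
    - {"x": 0,"y": -3.5,"z": 0,"turn": 0,"jaw": 0}
    - {"x": 0,"y": 0,"z": 0,"turn": 0,"jaw": 0}
    - {"x": 0,"y": 0,"z": 0,"turn": 0,"jaw": 0}
    - {"x": 0,"y": 0,"z": 0,"turn": 0,"jaw": 0}

```text
t: 19.72
tool_pos: [0.4138, -0.2157, 0.3802]
tool_rot: [-0.172, 2.138, -2.137]
contact_force: [-1.0, 0.7, 0.4]
opening: -0.0002
```

```bash
python3 ring.py b; python3 -c "
import cv2,numpy as np
cv2.imwrite('pics/rab.png',cv2.resize(np.hstack([cv2.imread('pics/rca.png'),cv2.imread('pics/rcb.png')]),(800,400)))"
```

```text
[207.47442175   8.77652925]
167 0 scale7
```

View pics/rab.png

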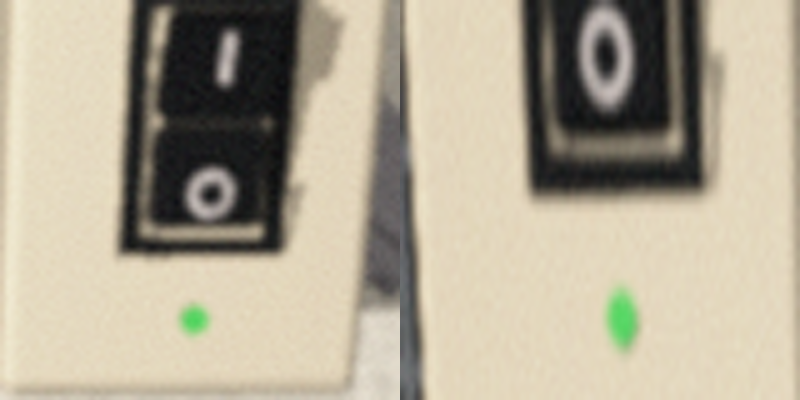

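```bash
python3 - <<'E'
from h import *
import pickle
a,b=[pickle.load(open(f'r{k}.pkl','rb')) for k in 'ab']
p=[.5895,-.0355,.16];c,s=np.cos(.16),np.sin(.16)
for n,u,v in(('ring',(366,107.6),(208.2,7.0)),('led',(362.8,133),(211.4,38.4))):
    x,r=tri([ray(a,u),ray(b,v)]); q=x[:2]-p[:2]; print(n,x.round(4),r,'dev',(c*q[0]+s*q[1]).round(4),(-s*q[0]+c*q[1]).round(4))
E
```

```text
ring [ 0.5758 -0.1227  0.1933] [np.float64(0.0002356786996183204), np.float64(0.00023567869961830932)] dev -0.0274 -0.0839
led [ 0.5509 -0.127   0.1876] [np.float64(0.00010569852785280285), np.float64(0.00010569852785272361)] dev -0.0527 -0.0842
```

```bash
python3 look.py 16; python3 -c "
from station import finish_job
print(finish_job())"
```

```text
[{'point': [315.2, 201.0], 'score': 0.93}]
theta 1.926315789473684 3.3506570467066417 edge [0.6765 0.0191 0.3107]
19.9167 [ 0.41414559 -0.21490074  0.38035134] [-0.36762759  0.18291784 -0.44064568]
the job is handed in; nothing more can be done
None
```

The rocker is off and the filter cover stands open on its stop. I handed the job in at about 20 s with the gripper clear of everything.

- **Rocker:** I pressed the near half with the closed fingertips until it met a hard stop at about 14 N. Two wrist views afterwards put the ring 193.3 mm up, against 193 mm expected for off.
- **Cover:** The tool could only point straight down, so I could not hook a leaning fingertip under the lip. I lifted the lip by friction against its front edge with the fingertips and followed the arc slowly, with no slip visible in the pictures. Past upright it dropped the last bit onto its stop by itself, and I did not slow that short fall. The last check read about 1.93 rad, against 1.95 at the stop.
- **Dehumidifier:** After the rocker press it was within about 2 mm of where it started, which is the measuring error. After the cover was open, the scene and wrist views still agreed with that pose. When I first touched the lip the push reached about 13 N, and I eased it off at once. On the raised cover the push fell from about 7 N when it was barely lifted to under 3 N by half a radian.
- **Other objects:** All of them look unmoved in the pictures, but I did not measure their positions again.
- **Disagreeing checks:** With the arm in the way, the top camera misplaced the rocker and the dehumidifier, and the scene camera misplaced the coaster. I ignored those readings. The green LED still shows lit; I took it as painted on.

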